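# Take the depth of a mortise and lock the gauge

### The job

Take the depth of the mortise in the clamped table leg with the depth gauge: stand the gauge's foot flat on the leg, lengthways along it and centred over the mortise, push the rod down until its tip gently but definitely rests on the bottom, and then press the gauge's cam lever fully down to lock the rod there. Leave the gauge standing like that, hands off, ready to be read. Don't drive the tip into the timber, don't bang the gauge on the leg, and leave the other things on the bench where they are.

Things in the scene. Friction and masses are not known exactly. Their poses are not given: they have to be found in the camera images.
- gauge_grip (a point): Centre of the flat-sided finger grip on top of the gauge's rod, 30 (gauge x) x 14 (gauge y, pinch here) x 24 mm high; 123 mm above the tip. The gauge is lifted by it: the 8 mm rod slides upright through the foot with about 2 N friction and stays where left; lifted, it slides to its upper stop (grip 138 mm above the foot's underside) and then carries the foot. Axes as gauge_foot.
- gauge_foot (a point): Centre of the flat underside of the gauge's steel foot, on the rod's axis. Foot 140 mm (x) by 32 mm (y), 12 mm thick; above its middle stands the boss, 36 by 30 mm, top 50 mm above the underside. x along the foot towards the side with the lever, z up.
- gauge_tip (a point): Flat tip of the rod, on its axis. At the rod's upper stop it is 15 mm above the foot's underside (inside the foot); the tip can come out as far as 55 mm below the underside.
- gauge_rod (a joint): Slide of the rod in the foot (m): 0 at its upper stop, growing as the rod is pushed down, up to 0.070; the tip is 0.015 minus this above the foot's underside. Rod weighs 0.9 N, foot about 4.5 N.
- gauge_lever (a joint): Cam lever (rad), hinged 26 mm from the rod's axis on the foot's +x side, 40 mm above the underside. At 0 (open) it slopes up and outward, 48 degrees above level; pressed from above on its end (not pushed at its tip from outside, which slides the gauge) it swings to its stop at 0.84, level over the foot, and a brake shoe grips the rod. Needs about 0.2 N m; stays where it is left.
- lever_end (a point): Centre of the rounded end (10 mm thick, 14 mm wide) of the cam lever, 60 mm from its hinge.
- mortise_mouth (a point): Centre of the mortise's opening in the table leg's top face, z up, x along the leg. Mortise 56 (x) x 16 mm (y), straight, flat bottom 28 to 48 mm down; its timber dents if the tip is pressed on it with over 20 N. The leg, pale, 70 x 70 x 400 mm, is fixed on a board; its top is 85 mm above the bench and runs on 62 mm past the mortise at -x, 282 mm at +x. A toggle clamp 145 mm high stands 230 mm away along +x.
- leg: The table leg, its mortise and holding board (460 x 210 mm) as one fixed thing; origin at the centre of the board's underside on the bench, x along the leg, z up. The mortise's centre is at x = -110 mm.
- chisel_mid (a point): Bystander: bench chisel, 240 mm long, lying on the bench; its middle.
- mallet_mid (a point): Bystander: wooden mallet, head 70 by 130 by 85 mm; centre of the head.
- glue_mid (a point): Bystander: white glue bottle, 60 mm across, 170 mm high; its centre.
- tub_mid (a point): Bystander: white plastic tub, 104 mm across, 95 mm high; its centre.
- offcut_mid (a point): Bystander: offcut of a rail with a tenon, 170 by 65 by 22 mm; its middle.
- square_mid (a point): Bystander: combination square, lying flat, 175 by 110 mm; its middle.
- cork_block_mid (a point): Bystander: cork sanding block, 110 by 60 by 35 mm; its centre.
- gauge: The depth gauge as a whole, about 0.56 kg; origin and axes as gauge_foot.
Mind the look-alikes: they are no part of the job. Leave any green or pink look-alike of the gauge alone.

How it is judged (in metres and radians):
On the way:
1. with the foot flat on the leg over the mortise and the lever still open, the rod's tip is pressed on the mortise's bottom (contact force between gauge_rod and leg above 0.7 N and z of gauge_foot in the frame of mortise_mouth below 0.003 m and z of gauge_tip in the frame of mortise_mouth below -0.02 m and angle between gauge_foot's own z axis and vertical below 0.04 rad and value of joint gauge_lever below 0.35 rad), for 0.2 s.
At the end, for the whole second after the job is handed in: The gauge stands still on the leg, foot flat (2 mm, 0.03 rad), along the leg within 0.2 rad, its rod within 22 mm of the mortise's centre; the tip, at least 20 mm down, still rests on the mortise's bottom (over 0.1 N); the lever is down (over 0.74 of 0.84 rad) (contact force between gauge_rod and leg above 0.1 N and z of gauge_tip in the frame of mortise_mouth below -0.02 m and z of gauge_foot in the frame of mortise_mouth between -0.002 and 0.002 m and horizontal distance between gauge_foot and mortise_mouth below 0.022 m and angle between gauge_foot's own z axis and vertical below 0.03 rad and angle between the x axis of gauge_foot and the x axis of mortise_mouth, either way round below 0.2 rad and value of joint gauge_lever above 0.74 rad and linear speed of gauge below 0.01 m/s); the robot touches nothing.
It fails at once if the rod is pressed on the leg (the mortise's bottom) with more than 20 N (contact force between gauge_rod and leg above 20 N).
It fails at once if the gauge is pressed or knocked on the leg with more than 40 N (contact force between gauge and leg above 40 N).
It fails at once if a bystander is shifted by more than 20 mm (distance of any of chisel_mid, mallet_mid, glue_mid, tub_mid, offcut_mid, square_mid, cork_block_mid from where it was at the start of the episode above 0.02 m).
It also fails if it takes over 58 s, if anything falls off the work surface, if the arm or the gripper's body presses on something with over 40 N, if the wrist force passes 120 N, or if a joint passes its speed limit or range.

### The arm

A 7-joint arm with a two-finger parallel gripper is mounted at the origin on the work surface. World frame = base frame: x ahead of the robot, y to its left, z up, the work surface at z = 0. Lengths are in mm, angles in rad, forces in N, time in s.
With the tool pointing down it reaches from about 400 to 875 mm from the base axis. Payload 6.5 kg.
Tool frame: the origin (TCP) lies midway between the tips of the shut fingers; the grasp point (between the pads) lies 19 mm behind it; y points along the fingers, x is the direction in which the jaws open and shut, and the axes are right-handed (so a half turn about y gives the same grasp; the last joint's range is limited). The gripper opens to 88 mm and grips with 3 to 60 N. Pads are 18 mm wide; open, the fingers measure 123 mm over their backs; the gripper's body (75 mm by 187 mm) begins 45 mm behind the grasp point.
Start: joints at [-1.31, 0.536, -0.004, 1.538, 0.003, 1.067, -0.071], TCP at [208.654, 615.592, 238.716] pointing down, gripper open.
Joint ranges: [-2.7, 2.7], [-0.37, 2.16], [-1.27, 1.26], [0.24, 2.4], [-1.31, 4.45], [0.19, 1.91], [-2.76, 2.76]. Speed limits (rad/s): [2.39, 2.39, 3.14, 3.14, 3.14, 3.14, 3.14].

### API

Orientations are given as a unit quaternion [x, y, z, w].
In Python, from station import ctrl gives the robot as it stands. The module is installed in compiled form; this text tells all that it offers.
- The arm moves only by the tool step_arm, never from a script. Its argument "motion" is a list of rows, each an object of numbers: "tx", "ty", "tz": the shift along the tool's x, y, z normalised to -1 to 1, where 1 is 0.02 m; "wx", "wy", "wz": the turn, a rotation vector about the tool's x, y, z normalised to -1 to 1, where 1 is 4 degrees. A call has 1 to 12 rows; each row shifts and turns the commanded pose from where the row before left it, along the tool's axes as they then stand; what a row does not reach is not made up. A row lasts 1/12 s, in which the tool goes at most 41.7 mm and 7.16 degrees, less where a joint would pass 70% of its speed; a pose out of reach is approached as far as the arm can. A call with a number of a shift or a turn outside -1 to 1 is refused whole. A call with a gripper value outside its range is refused whole. "jaw" is the opening, from 0 (shut) to 1 (fully open), set as the call begins (left out, the last holds). The fingers move at their own pace and stop on an object; "newtons" is the grip in N (left out, the last holds). Time passes only in rows, so rows that do not move let the fingers close. It gives the time, the measured TCP pose, the force and the opening at its end, in the units of the state.
- ctrl.get_state(): the state, without advancing time (a new reading comes with each control period).
- ctrl.snapshot(name): name is "scene" or "top" or "wrist"; returns a dict with "color" (400x640x3 uint8, red, green, blue), "camera_matrix" (3x3 intrinsics, pixels), "D" ([k1, k2, p1, p2, k3] as OpenCV has them; the pictures are not rectified), "R" (3x3) and "t" (3): a world point X has camera coordinates R X + t; the wrist camera has in their place "hand_eye" (4x4, takes a point from camera to tool coordinates, whose origin is the TCP and whose axes are the tool frame's). Camera axes: x right, y down, z forward; pixel columns grow to the right and rows downward; lengths in mm; the calibration is good to about 2 mm. A picture is of the moment at which its call begins: read the wrist's pose just before it. There is no depth.
- ctrl.close_job(): hands the job in, once; it reports no verdict.
The state is a dict: "t": time; "qpos": joint angles; "dq": joint speeds; "joint_torque": joint torques, N m; "tool_pos": TCP position; "eef_rot": TCP orientation; "contact_force": force on the tool from outside, world axes, zero at the start; "moment": the same for the moment, N m; "opening": finger opening in mm.
Only numpy, scipy, OpenCV 4.12 (cv2) and the standard library are available. Lean on these libraries where they do the work, as an engineer would, in place of code of your own. Each camera call takes 0.05 s, during which the arm holds its last target.

## Working session

There is one attempt and no reset: what is moved stays moved. The work goes in short steps, Python scripts to look and compute and a tool call to move; the robot and the scene stay as the last step left them, time stands still between calls to the robot, and variables do not carry over. Pictures are saved under pics/ and viewed, and the job is handed in when it is done.

Besides the shell and the picture viewer there is one more tool, called after "Request:" by a JSON object that holds its "fn" and its "kwargs". step_arm: Moves the arm, as the interface text tells. Scaled input: -1 to 1 covers 0.02 m each way for a shift and 4 degrees each way for a turn. Its arguments: {"type":"object","properties":{"motion":{"type":"array","items":{"type":"object","properties":{"tx":{"type":"number","minimum":-1,"maximum":1},"ty":{"type":"number","minimum":-1,"maximum":1},"tz":{"type":"number","minimum":-1,"maximum":1},"wx":{"type":"number","minimum":-1,"maximum":1},"wy":{"type":"number","minimum":-1,"maximum":1},"wz":{"type":"number","minimum":-1,"maximum":1}}}},"jaw":{"type":"number"},"newtons":{"type":"number"}},"required":["motion"]}

```bash
mkdir -p pics; ls
python3 - <<'E'
from station import ctrl
import cv2,numpy as np
s=ctrl.get_state();print({k:np.round(v,3) for k,v in s.items()})
for n in("scene","top","wrist"):
    d=ctrl.snapshot(n);cv2.imwrite(f"pics/{n}0.png",d["color"][:,:,::-1]);np.save(f"pics/{n}0.npy",d,allow_pickle=True)
    print(n,{k:np.round(v,3).tolist() for k,v in d.items() if k!="color"})
E
```

```text
pics
{'t': np.float64(0.0), 'qpos': array([-1.31 ,  0.537, -0.004,  1.539,  0.003,  1.067, -0.071]), 'dq': array([ 0.   ,  0.001, -0.   , -0.001, -0.001, -0.001, -0.002]), 'joint_torque': array([ 0.0000e+00, -5.7099e+01,  9.9100e-01, -2.5160e+01, -5.6000e-02,
        1.8000e-02,  0.0000e+00]), 'tool_pos': array([208.472, 615.024, 237.85 ]), 'eef_rot': array([ 0.575,  0.412, -0.412, -0.574]), 'contact_force': array([ 0.431, -0.045, -0.191]), 'moment': array([-0.016, -0.03 , -0.001]), 'opening': np.float64(88.076)}
scene {'camera_matrix': [[435.126, 0.0, 318.625], [0.0, 435.126, 204.49], [0.0, 0.0, 1.0]], 'D': [-0.019, 0.0, 0.0, 0.0, 0.0], 'R': [[-0.167, 0.986, 0.008], [0.676, 0.121, -0.727], [-0.717, -0.116, -0.687]], 't': [86.773, -310.2, 1748.523]}
top {'camera_matrix': [[384.539, 0.0, 314.166], [0.0, 384.539, 200.194], [0.0, 0.0, 1.0]], 'D': [-0.093, 0.0, 0.0, 0.0, 0.0], 'R': [[0.007, -1.0, 0.006], [-0.989, -0.008, -0.148], [0.148, -0.005, -0.989]], 't': [-4.872, 560.357, 1154.432]}
wrist {'camera_matrix': [[332.677, 0.0, 318.284], [0.0, 332.677, 192.632], [0.0, 0.0, 1.0]], 'D': [-0.003, 0.0, 0.0, 0.0, 0.0], 'hand_eye': [[1.0, 0.001, -0.0, 0.066], [0.0, -0.298, 0.955, -145.18], [0.001, -0.955, -0.298, 77.275], [0.0, 0.0, 0.0, 1.0]]}
```

View pics/scene0.png

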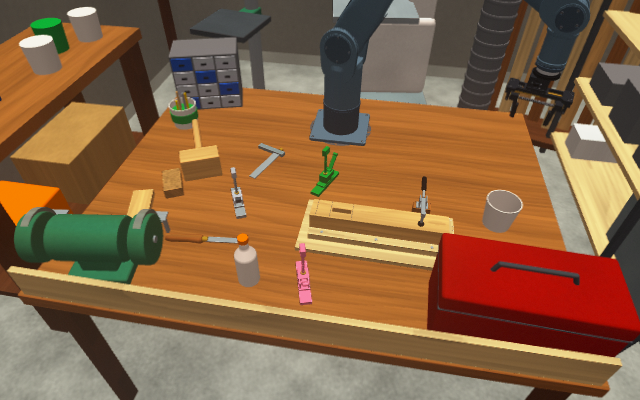

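View pics/top0.png

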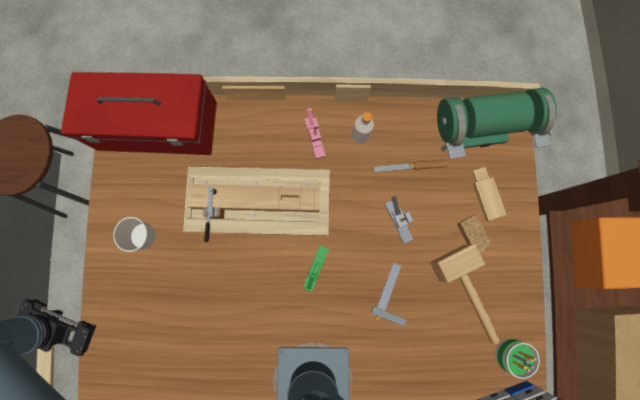

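View pics/wrist0.png

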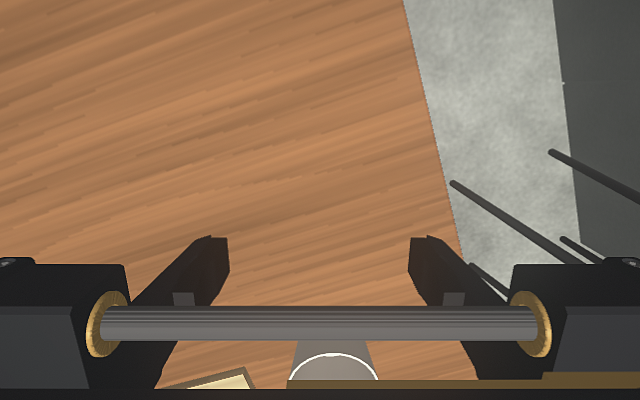

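Candidates for the gauge: grey, top (398,218); green, top (316,269); pink, top (315,133). The real gauge is the grey steel one, so I'll check it in a close crop.

Run:
```python
import cv2,numpy as np
t=cv2.imread("pics/top0.png");s=cv2.imread("pics/scene0.png")
a=cv2.resize(t[180:260,360:440],None,fx=5,fy=5,interpolation=cv2.INTER_CUBIC)
b=cv2.resize(s[155:235,200:280],None,fx=5,fy=5,interpolation=cv2.INTER_CUBIC)
cv2.imwrite("pics/crop1.png",np.hstack([a,b]))
a=cv2.resize(t[155:245,175:335],None,fx=5,fy=5,interpolation=cv2.INTER_CUBIC)
cv2.imwrite("pics/crop2.png",a)
```

```text
(no output)
```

View pics/crop1.png

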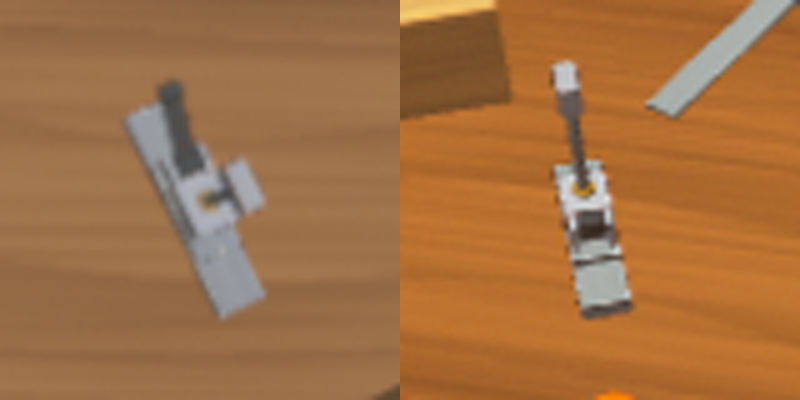

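View pics/crop2.png

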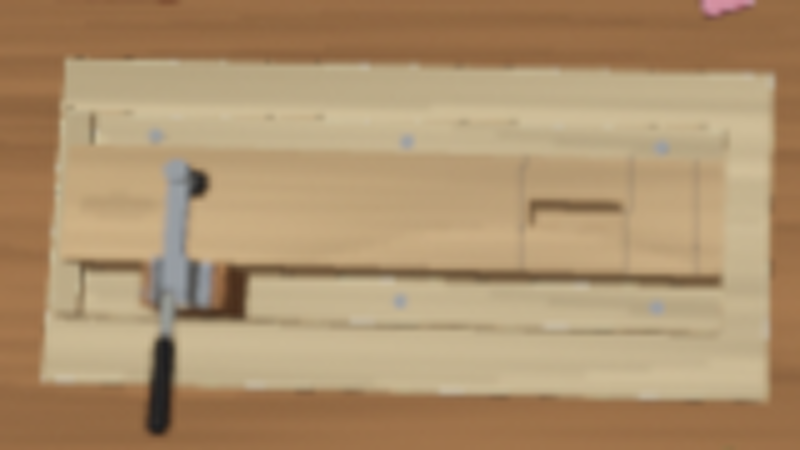

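The grey gauge's foot runs diagonally. Its grip is at about (409,217), and the dark lever points up-left to about (394,198) in the top view. The leg's mortise is at about (290,197), near the right-hand (short) end, with the clamp at (212,205) on the +x side.

```bash
cat > h.py <<'E'
import cv2,numpy as np
from scipy.spatial.transform import Rotation as Ro
def cam(d,state=None):
    if "R" in d: R,t=np.array(d["R"]),np.array(d["t"])
    else:
        T=np.eye(4);T[:3,:3]=Ro.from_quat(state["eef_rot"]).as_matrix();T[:3,3]=state["tool_pos"]
        M=np.linalg.inv(T@np.array(d["hand_eye"]));R,t=M[:3,:3],M[:3,3]
    return dict(K=np.array(d["camera_matrix"]),D=np.array(d["D"]),R=R,t=t,C=-R.T@t)
def ray(c,uv):
    p=cv2.undistortPoints(np.array([[uv]],float),c["K"],c["D"])[0,0]
    v=c["R"].T@np.array([p[0],p[1],1]);return c["C"],v/np.linalg.norm(v)
def plane(c,uv,z):
    C,v=ray(c,uv);return C+v*(z-C[2])/v[2]
def tri(c1,u1,c2,u2):
    A,a=ray(c1,u1);B,b=ray(c2,u2)
    M=np.stack([a,-b],1);s=np.linalg.lstsq(M,B-A,rcond=None)[0]
    P,Q=A+a*s[0],B+b*s[1];return (P+Q)/2,np.linalg.norm(P-Q)
def proj(c,X):
    return cv2.projectPoints(np.array(X,float).reshape(-1,3),cv2.Rodrigues(c["R"])[0],c["t"],c["K"],c["D"])[0][:,0]
def load(n): return np.load(f"pics/{n}.npy",allow_pickle=True).item()
E
python3 - <<'E'
from h import *
np.set_printoptions(precision=1,suppress=True)
T=cam(load("top0"));S=cam(load("scene0"))
print("C",T["C"],S["C"])
f=lambda x,y:(360+x/5-.4,180+y/5-.4)
g=lambda x,y:(200+x/5-.4-80,155+y/5-.4)
for n,p in dict(ul=(124,120),bl=(222,318),br=(266,295),ur=(160,103)).items(): print(n,plane(T,f(*p),12))
print("grip",tri(T,f(248,187),S,g(566,75)))   # tops roughly
print("lever",tri(T,f(171,90),S,g(592,222)))
l=lambda x,y:(175+x/5-.4,155+y/5-.4)
for n,p in dict(legTL=(65,145),legTR=(724,157),legBR=(722,276),legBL=(65,262),mTL=(530,200),mTR=(625,206)).items(): print(n,plane(T,l(*p),85))
for n,p in dict(bTL=(67,58),bTR=(774,74),bBR=(769,401),bBL=(43,380)).items(): print(n,plane(T,l(*p),15))
E
```

```text
C [ 383.6    5.5 1224.6] [1478.7  154.4  975. ]
ul [ 555.6 -225.4   12. ]
bl [ 429.7 -285.6   12. ]
br [ 444.3 -314.2   12. ]
ur [ 566.8 -248.9   12. ]
grip (array([ 499.2, -271. ,  139.4]), np.float64(1.7804078524838043))
lever (array([ 564.3, -240.9,   81.1]), np.float64(0.7785651169817359))
legTL [601.8 384.9  85. ]
legTR [597.3 -15.8  85. ]
legBR [525. -15.  85.]
legBL [530.1 380.9  85. ]
mTL [570.1 100.6  85. ]
mTR [566.9  43.4  85. ]
bTL [672.8 410.4  15. ]
bTR [665.1 -49.1  15. ]
bBR [454.8 -46.2  15. ]
bBL [463.4 414.1  15. ]
```

Run:
```python
from h import *
from station import ctrl
s=ctrl.get_state();M=Ro.from_quat(s["eef_rot"]).as_matrix();print(M.round(3))
az=lambda v:np.degrees(np.arctan2(v[1],v[0]))
print(az(M[:,0]),az(M[:,2]),az(s["tool_pos"]),az([499,-269]),az([561.5,73]))
```

```text
[[ 0.321 -0.    -0.947]
 [ 0.947 -0.001  0.321]
 [-0.001 -1.    -0.   ]]
71.28078529308291 161.28079234913366 71.27551620838608 -28.328137259507567 7.407413851638468
```

Request:
{"fn": "step_arm", "kwargs": {"motion": [{"tz": -1, "wy": 0.45}, {"tz": -1, "wy": 0.45}, {"tz": -1, "wy": 0.45}, {"tz": -1, "wy": 0.45}, {"tz": -1, "wy": 0.45}, {"tz": -1, "wy": 0.45}, {"tz": -1, "wy": 0.45}, {"tz": -1, "wy": 0.45}, {"tz": -1, "wy": 0.45}, {"tz": -1, "wy": 0.45}, {"tz": -1, "wy": 0.45}, {"tz": -1, "wy": 0.45}]}}

```text
validation failed for argument at $.mo...
```

Request:
{"fn": "step_arm", "kwargs": {"motion": [{"tz": -1, "wy": 0.45}, {"tz": -1, "wy": 0.45}, {"tz": -1, "wy": 0.45}, {"tz": -1, "wy": 0.45}, {"tz": -1, "wy": 0.45}, {"tz": -1, "wy": 0.45}, {"tz": -1, "wy": 0.45}, {"tz": -1, "wy": 0.45}, {"tz": -1, "wy": 0.45}, {"tz": -1, "wy": 0.45}, {"tz": -1, "wy": 0.45}, {"tz": -1, "wy": 0.45}]}}

```text
validation failed for argument at $.mo...
```

Request:
{"fn": "step_arm", "kwargs": {"motion": [{"tx": 0, "ty": 0, "tz": -1, "wx": 0, "wy": 0.45, "wz": 0}]}}

```text
t: 0.23
tool_pos: [222.8, 610.6, 238.2]
eef_rot: [-0.579, -0.404, 0.406, 0.581]
contact_force: [-1.3, 0.3, 0.1]
opening: 88.2
```

Request:
{"fn": "step_arm", "kwargs": {"motion": [{"tx": 0, "ty": 0, "tz": -1, "wx": 0, "wy": 0.45, "wz": 0}, {"tx": 0, "ty": 0, "tz": -1, "wx": 0, "wy": 0.45, "wz": 0}, {"tx": 0, "ty": 0, "tz": -1, "wx": 0, "wy": 0.45, "wz": 0}, {"tx": 0, "ty": 0, "tz": -1, "wx": 0, "wy": 0.45, "wz": 0}, {"tx": 0, "ty": 0, "tz": -1, "wx": 0, "wy": 0.45, "wz": 0}, {"tx": 0, "ty": 0, "tz": -1, "wx": 0, "wy": 0.45, "wz": 0}, {"tx": 0, "ty": 0, "tz": -1, "wx": 0, "wy": 0.45, "wz": 0}, {"tx": 0, "ty": 0, "tz": -1, "wx": 0, "wy": 0.45, "wz": 0}, {"tx": 0, "ty": 0, "tz": -1, "wx": 0, "wy": 0.45, "wz": 0}, {"tx": 0, "ty": 0, "tz": -1, "wx": 0, "wy": 0.45, "wz": 0}, {"tx": 0, "ty": 0, "tz": -1, "wx": 0, "wy": 0.45, "wz": 0}, {"tx": 0, "ty": 0, "tz": -1, "wx": 0, "wy": 0.45, "wz": 0}]}}

```text
t: 1.23
tool_pos: [434.8, 487.0, 238.7]
eef_rot: [0.647, 0.286, -0.286, -0.647]
contact_force: [0.5, 0.1, -0.1]
opening: 88.1
```

Request:
{"fn": "step_arm", "kwargs": {"motion": [{"tx": 0, "ty": 0, "tz": -1, "wx": 0, "wy": 0.45, "wz": 0}, {"tx": 0, "ty": 0, "tz": -1, "wx": 0, "wy": 0.45, "wz": 0}, {"tx": 0, "ty": 0, "tz": -1, "wx": 0, "wy": 0.45, "wz": 0}, {"tx": 0, "ty": 0, "tz": -1, "wx": 0, "wy": 0.45, "wz": 0}, {"tx": 0, "ty": 0, "tz": -1, "wx": 0, "wy": 0.45, "wz": 0}, {"tx": 0, "ty": 0, "tz": -1, "wx": 0, "wy": 0.45, "wz": 0}, {"tx": 0, "ty": 0, "tz": -1, "wx": 0, "wy": 0.45, "wz": 0}, {"tx": 0, "ty": 0, "tz": -1, "wx": 0, "wy": 0.45, "wz": 0}, {"tx": 0, "ty": 0, "tz": -1, "wx": 0, "wy": 0.45, "wz": 0}, {"tx": 0, "ty": 0, "tz": -1, "wx": 0, "wy": 0.45, "wz": 0}, {"tx": 0, "ty": 0, "tz": -1, "wx": 0, "wy": 0.45, "wz": 0}, {"tx": 0, "ty": 0, "tz": -1, "wx": 0, "wy": 0.45, "wz": 0}]}}

```text
t: 2.23
tool_pos: [581.1, 298.5, 238.7]
eef_rot: [-0.689, -0.16, 0.16, 0.689]
contact_force: [0.5, -0.5, -0.4]
opening: 88.1
```

Request:
{"fn": "step_arm", "kwargs": {"motion": [{"tx": 0, "ty": 0, "tz": -1, "wx": 0, "wy": 0.45, "wz": 0}, {"tx": 0, "ty": 0, "tz": -1, "wx": 0, "wy": 0.45, "wz": 0}, {"tx": 0, "ty": 0, "tz": -1, "wx": 0, "wy": 0.45, "wz": 0}, {"tx": 0, "ty": 0, "tz": -1, "wx": 0, "wy": 0.45, "wz": 0}, {"tx": 0, "ty": 0, "tz": -1, "wx": 0, "wy": 0.45, "wz": 0}, {"tx": 0, "ty": 0, "tz": -1, "wx": 0, "wy": 0.45, "wz": 0}, {"tx": -0.5, "ty": 0, "tz": -1, "wx": 0, "wy": 0.45, "wz": 0}, {"tx": -0.5, "ty": 0, "tz": -1, "wx": 0, "wy": 0.45, "wz": 0}, {"tx": -0.5, "ty": 0, "tz": -1, "wx": 0, "wy": 0.45, "wz": 0}, {"tx": -0.5, "ty": 0, "tz": 0, "wx": 0, "wy": 0, "wz": 0}, {"tx": 0, "ty": 0, "tz": 0, "wx": 0, "wy": 0, "wz": 0}]}}

```text
t: 3.15
tool_pos: [598.9, 118.9, 238.9]
eef_rot: [0.705, 0.06, -0.061, -0.704]
contact_force: [0.5, 0.4, 0.1]
opening: 88.3
```

```bash
cat >> h.py <<'E'
def shot(n,tag):
    from station import ctrl
    s=ctrl.get_state();d=ctrl.snapshot(n);d["state"]=s
    cv2.imwrite(f"pics/{tag}.png",d["color"][:,:,::-1]);np.save(f"pics/{tag}.npy",d,allow_pickle=True);return s,d
E
python3 -c "
from h import *
s,d=shot('wrist','w1');print(s['t'],s['tool_pos'],s['qpos'])"
```

```text
3.15 [598.86710883 118.90690756 238.87218545] [-0.52623788  0.48527887  0.35488621  1.66403414 -0.19012182  1.02753449
  0.06129298]
```

View pics/w1.png

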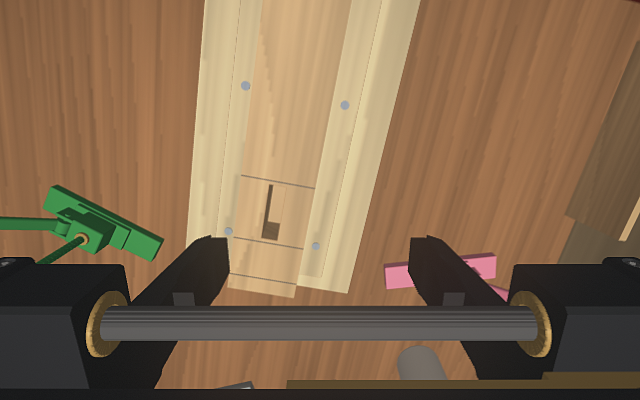

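Run:
```python
import cv2
t=cv2.imread("pics/w1.png")
cv2.imwrite("pics/w1c.png",cv2.resize(t[165:305,210:330],None,fx=4,fy=4,interpolation=cv2.INTER_CUBIC))
```

```text
(no output)
```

View pics/w1c.png

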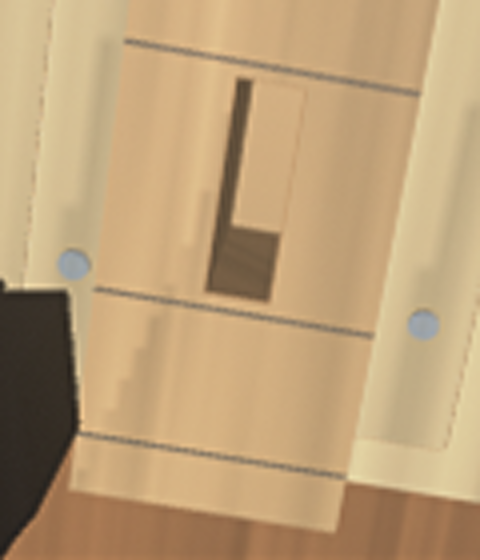

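The wrist view shows the mortise mouth clearly, with corners in the crop at (238,78), (304,90), (207,290) and (269,302).

Run:
```python
from h import *
np.set_printoptions(precision=1,suppress=True)
d=load("w1");c=cam(d,d["state"])
f=lambda x,y:(210+(x+.5)/4-.5,165+(y+.5)/4-.5)
P={n:plane(c,f(*p),85) for n,p in dict(TL=(238,78),TR=(304,90),BL=(207,290),BR=(269,302),eL=(70,488),eR=(336,532),a=(125,40),b=(420,93)).items()}
for k,v in P.items():print(k,v)
m=sum(P[k] for k in("TL","TR","BL","BR"))/4
x=(P["TL"]+P["TR"]-P["BL"]-P["BR"])/2
print("mortise",m,"len",np.linalg.norm(x),"az",np.degrees(np.arctan2(x[1],x[0])))
```

```text
TL [554.8 103.2  85. ]
TR [570.4 103.   85. ]
BL [554.3  48.1  85. ]
BR [569.7  47.5  85. ]
eL [526.1 -13.6  85. ]
eR [595.8 -14.8  85. ]
a [527.9 107.8  85. ]
b [597.3 106.9  85. ]
mortise [562.3  75.5  85. ] len 55.26248289952343 az 89.31728864042655
```

Request:
{"fn": "step_arm", "kwargs": {"motion": [{"tx": -0.41, "ty": 0, "tz": -0.91, "wx": 0, "wy": 0.91, "wz": 0}, {"tx": -0.36, "ty": 0, "tz": -0.93, "wx": 0, "wy": 0.91, "wz": 0}, {"tx": -0.29, "ty": 0, "tz": -0.96, "wx": 0, "wy": 0.91, "wz": 0}, {"tx": -0.23, "ty": 0, "tz": -0.97, "wx": 0, "wy": 0.91, "wz": 0}, {"tx": -0.17, "ty": 0, "tz": -0.99, "wx": 0, "wy": 0.91, "wz": 0}, {"tx": -0.11, "ty": 0, "tz": -0.99, "wx": 0, "wy": 0.91, "wz": 0}, {"tx": -0.04, "ty": 0, "tz": -1, "wx": 0, "wy": 0.91, "wz": 0}, {"tx": 0.02, "ty": 0, "tz": -1, "wx": 0, "wy": 0.91, "wz": 0}, {"tx": 0.08, "ty": 0, "tz": -1, "wx": 0, "wy": 0.91, "wz": 0}, {"tx": 0.15, "ty": 0, "tz": -0.99, "wx": 0, "wy": 0.91, "wz": 0}]}}

```text
t: 4.03
tool_pos: [550.1, -73.8, 238.8]
eef_rot: [-0.688, 0.163, -0.163, 0.688]
contact_force: [-0.3, 0.2, -0.7]
opening: 87.9
```

Request:
{"fn": "step_arm", "kwargs": {"motion": [{"tx": 0.21, "ty": 0, "tz": -0.98, "wx": 0, "wy": 0.91, "wz": 0}, {"tx": 0.27, "ty": 0, "tz": -0.96, "wx": 0, "wy": 0.91, "wz": 0}, {"tx": 0.33, "ty": 0, "tz": -0.94, "wx": 0, "wy": 0.91, "wz": 0}, {"tx": 0.39, "ty": 0, "tz": -0.92, "wx": 0, "wy": 0.91, "wz": 0}, {"tx": 0.45, "ty": 0, "tz": -0.89, "wx": 0, "wy": 0.91, "wz": 0}, {"tx": 0.5, "ty": 0, "tz": -0.86, "wx": 0, "wy": 0.91, "wz": 0}, {"tx": 0.56, "ty": 0, "tz": -0.83, "wx": 0, "wy": 0.91, "wz": 0}, {"tx": 0.61, "ty": 0, "tz": -0.79, "wx": 0, "wy": 0.91, "wz": 0}, {"tx": 0.66, "ty": 0, "tz": -0.75, "wx": 0, "wy": 0.91, "wz": 0}, {"tx": 0.71, "ty": 0, "tz": -0.71, "wx": 0, "wy": 0.91, "wz": 0}, {"tx": 0, "ty": 0, "tz": 0, "wx": 0, "wy": 0, "wz": 0}]}}

```text
t: 4.95
tool_pos: [499.4, -271.1, 239.1]
eef_rot: [0.603, -0.371, 0.372, -0.601]
contact_force: [-0.4, -0.7, 0.3]
opening: 88.4
```

```bash
python3 -c "
from h import *
s,d=shot('wrist','w2');M=Ro.from_quat(s['eef_rot']).as_matrix();print(s['t'],s['tool_pos'],M.round(3),np.degrees(np.arctan2(M[1,0],M[0,0])))"
```

```text
4.95 [ 499.36689775 -271.12534498  239.11215476] [[ 0.448 -0.     0.894]
 [-0.894 -0.003  0.448]
 [ 0.003 -1.    -0.002]] -63.378550224948896
```

View pics/w2.png

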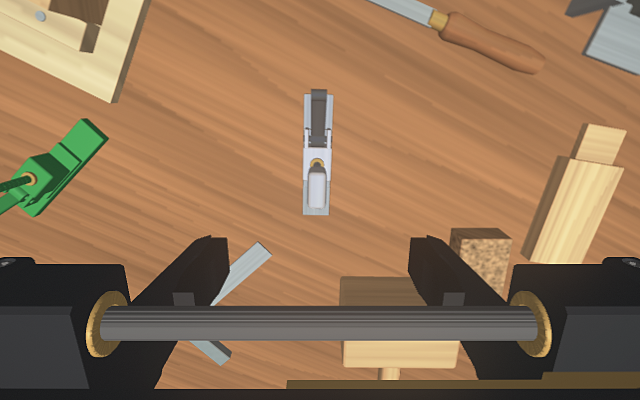

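The grey steel gauge is centred and aligned: its foot spans columns 303–333 and rows 93–215, the lever points up, and the grip is at about (317,190).

Run:
```python
import cv2
t=cv2.imread("pics/w2.png")
cv2.imwrite("pics/w2c.png",cv2.resize(t[85:225,268:368],None,fx=4,fy=4,interpolation=cv2.INTER_CUBIC))
```

```text
(no output)
```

View pics/w2c.png

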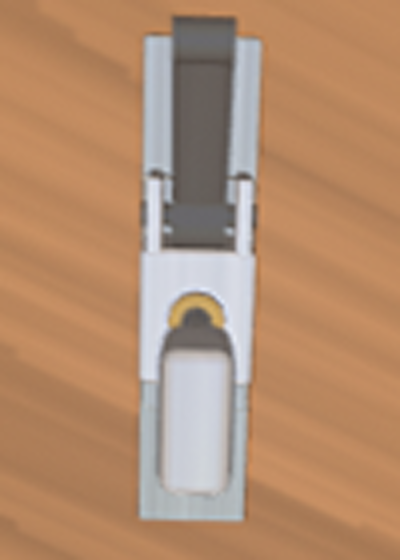

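Run:
```python
from h import *
np.set_printoptions(precision=1,suppress=True)
d=load("w2");c=cam(d,d["state"])
f=lambda x,y:(268+(x+.5)/4-.5,85+(y+.5)/4-.5)
TL,TR,BL,BR=[plane(c,f(*p),12) for p in((145,38),(260,40),(139,519),(244,520))]
print(TL,TR,BL,BR,"centre",(TL+TR+BL+BR)/4)
x=TL+TR-BL-BR;print("len",np.linalg.norm(x)/2,"az",np.degrees(np.arctan2(x[1],x[0])),np.linalg.norm(TL-TR))
fc=(TL+TR+BL+BR)/4;az=np.arctan2(x[1],x[0]);u=np.array([np.cos(az),np.sin(az),0])
# grip top far/near edges (x +-15) -> height on vertical above fc
for z in (135,140,145,150,155):
  for s in(15,-15):
    print(z,s,proj(c,[fc[0]+s*u[0],fc[1]+s*u[1],z]), end=" ")
  print()
print("seen",f(197,350),f(197,495))
M=Ro.from_quat(d["state"]["eef_rot"]).as_matrix()
print("delta tool",M.T@(np.array([fc[0],fc[1],0])-d["state"]["tool_pos"]))
```

```text
[ 556.5 -225.9   12. ] [ 569.9 -253.7   12. ] [ 431.5 -284.7   12. ] [ 445.3 -312.9   12. ] centre [ 500.8 -269.3   12. ]
len 138.00794226366952 az 25.300848770414145 30.861337718781893
135 15 [[317.  170.4]] 135 -15 [[316.2 207.1]] 
140 15 [[317.  171.9]] 140 -15 [[316.2 209.3]] 
145 15 [[317.  173.6]] 145 -15 [[316.1 211.5]] 
150 15 [[317.  175.3]] 150 -15 [[316.1 213.9]] 
155 15 [[317. 177.]] 155 -15 [[316.1 216.3]] 
seen (316.875, 172.125) (316.875, 208.375)
delta tool [ -1.6 239.1   2.5]
```

Request:
{"fn": "step_arm", "kwargs": {"motion": [{"tx": -0.08, "ty": 1, "tz": 0.12, "wx": 0, "wy": 0, "wz": 0}, {"tx": 0, "ty": 1, "tz": 0, "wx": 0, "wy": 0, "wz": 0}, {"tx": 0, "ty": 1, "tz": 0, "wx": 0, "wy": 0, "wz": 0}, {"tx": 0, "ty": 1, "tz": 0, "wx": 0, "wy": 0, "wz": 0}, {"tx": 0, "ty": 1, "tz": 0, "wx": 0, "wy": 0, "wz": 0}, {"tx": 0, "ty": 0.8, "tz": 0, "wx": 0, "wy": 0, "wz": 0}, {"tx": 0, "ty": 0.6, "tz": 0, "wx": 0, "wy": 0, "wz": 0}, {"tx": 0, "ty": 0.2, "tz": 0, "wx": 0, "wy": 0, "wz": 0}, {"tx": 0, "ty": 0, "tz": 0, "wx": 0, "wy": 0, "wz": 0}]}}

```text
t: 5.75
tool_pos: [502.7, -262.6, 106.0]
eef_rot: [0.604, -0.368, 0.367, -0.604]
contact_force: [-0.7, 0.0, 0.2]
opening: 87.9
```

Request:
{"fn": "step_arm", "kwargs": {"motion": [{"tx": 0, "ty": 0, "tz": 0, "wx": 0, "wy": 0, "wz": 0}, {"tx": 0, "ty": 0, "tz": 0, "wx": 0, "wy": 0, "wz": 0}, {"tx": 0, "ty": 0, "tz": 0, "wx": 0, "wy": 0, "wz": 0}, {"tx": 0, "ty": 0, "tz": 0, "wx": 0, "wy": 0, "wz": 0}, {"tx": 0, "ty": 0, "tz": 0, "wx": 0, "wy": 0, "wz": 0}, {"tx": 0, "ty": 0, "tz": 0, "wx": 0, "wy": 0, "wz": 0}, {"tx": 0, "ty": 0, "tz": 0, "wx": 0, "wy": 0, "wz": 0}, {"tx": 0, "ty": 0, "tz": 0, "wx": 0, "wy": 0, "wz": 0}, {"tx": 0, "ty": 0, "tz": 0, "wx": 0, "wy": 0, "wz": 0}, {"tx": 0, "ty": 0, "tz": 0, "wx": 0, "wy": 0, "wz": 0}], "jaw": 0, "newtons": 35}}

```text
t: 6.58
tool_pos: [503.0, -263.1, 106.7]
eef_rot: [0.604, -0.368, 0.368, -0.604]
contact_force: [-0.2, -0.1, -0.5]
opening: 23.4
```

```bash
python3 -c "
from h import *
s,d=shot('wrist','w3');print(s['t'],s['tool_pos'],s['contact_force'],s['opening'])"
```

```text
6.5833 [ 502.97138996 -263.14744     106.72176412] [-0.20717032 -0.11287831 -0.45831869] 23.375722568551485
```

View pics/w3.png

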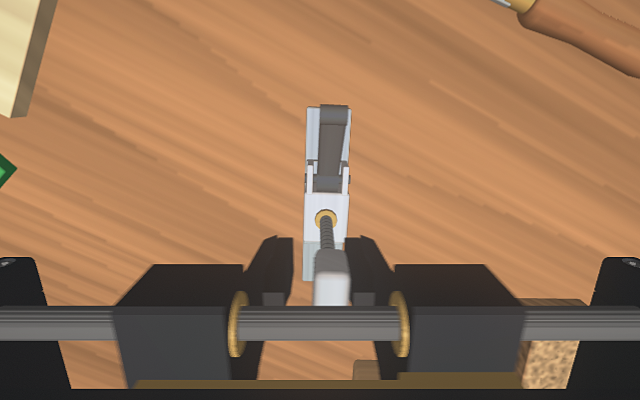

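The gripper sits about 5 mm off the grip: the grip centre is at column 332 and the finger midline is at 318. I'll reopen a little, shift over, and then close.

Request:
{"fn": "step_arm", "kwargs": {"motion": [{"tx": 0, "ty": 0, "tz": 0, "wx": 0, "wy": 0, "wz": 0}, {"tx": 0.1, "ty": 0, "tz": -0.1, "wx": 0, "wy": 0, "wz": 0}, {"tx": 0.16, "ty": 0, "tz": -0.14, "wx": 0, "wy": 0, "wz": 0}, {"tx": 0, "ty": 0, "tz": 0, "wx": 0, "wy": 0, "wz": 0}, {"tx": 0, "ty": 0, "tz": 0, "wx": 0, "wy": 0, "wz": 0}, {"tx": 0, "ty": 0, "tz": 0, "wx": 0, "wy": 0, "wz": 0}], "jaw": 0.4}}

```text
t: 7.13
tool_pos: [501.0, -270.0, 106.7]
eef_rot: [-0.604, 0.368, -0.368, 0.604]
contact_force: [0.1, -0.1, -0.2]
opening: 35.2
```

```bash
python3 -c "
from h import *
s,d=shot('wrist','w4');print(s['t'],s['tool_pos'],s['contact_force'],s['opening'])
M=Ro.from_quat(s['eef_rot']).as_matrix();print(M.round(3))
i=cv2.imread('pics/w4.png');cv2.imwrite('pics/w4c.png',cv2.resize(i[90:330,220:430],None,fx=2.4,fy=2.4))"
```

```text
7.1333 [ 501.00764387 -270.02761582  106.6875244 ] [ 0.10396602 -0.05585596 -0.18404847] 35.20065871884923
[[ 0.458 -0.     0.889]
 [-0.889  0.     0.458]
 [-0.    -1.    -0.   ]]
```

View pics/w4c.png

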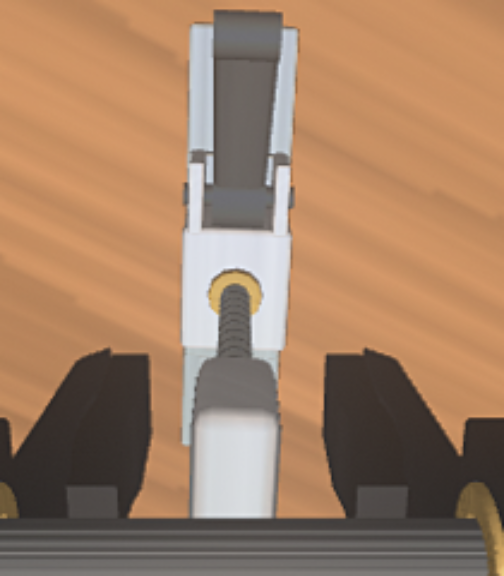

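The grip is now centred: crop 191–278 between fingers at 151 and 323. Closing.

Request:
{"fn": "step_arm", "kwargs": {"motion": [{"tx": 0, "ty": 0, "tz": 0, "wx": 0, "wy": 0, "wz": 0}, {"tx": 0, "ty": 0, "tz": 0, "wx": 0, "wy": 0, "wz": 0}, {"tx": 0, "ty": 0, "tz": 0, "wx": 0, "wy": 0, "wz": 0}, {"tx": 0, "ty": 0, "tz": 0, "wx": 0, "wy": 0, "wz": 0}, {"tx": 0, "ty": 0, "tz": 0, "wx": 0, "wy": 0, "wz": 0}, {"tx": 0, "ty": 0, "tz": 0, "wx": 0, "wy": 0, "wz": 0}, {"tx": 0, "ty": 0, "tz": 0, "wx": 0, "wy": 0, "wz": 0}], "jaw": 0, "newtons": 35}}

```text
t: 7.77
tool_pos: [501.1, -269.9, 106.7]
eef_rot: [-0.604, 0.368, -0.368, 0.604]
contact_force: [0.2, 0.1, 0.4]
opening: 13.9
```

Request:
{"fn": "step_arm", "kwargs": {"motion": [{"tx": 0, "ty": -0.3, "tz": 0, "wx": 0, "wy": 0, "wz": 0}, {"tx": 0, "ty": -0.4, "tz": 0, "wx": 0, "wy": 0, "wz": 0}, {"tx": 0, "ty": -0.4, "tz": 0, "wx": 0, "wy": 0, "wz": 0}, {"tx": 0, "ty": -0.8, "tz": 0, "wx": 0, "wy": 0, "wz": 0}, {"tx": 0, "ty": -1, "tz": 0, "wx": 0, "wy": 0, "wz": 0}, {"tx": 0, "ty": -1, "tz": 0, "wx": 0, "wy": 0, "wz": 0}, {"tx": 0, "ty": -1, "tz": 0, "wx": 0, "wy": 0, "wz": 0}, {"tx": 0, "ty": -1, "tz": 0, "wx": 0, "wy": 0, "wz": 0}, {"tx": 0, "ty": -1, "tz": 0, "wx": 0, "wy": 0, "wz": 0}, {"tx": 0, "ty": -0.6, "tz": 0, "wx": 0, "wy": 0, "wz": 0}, {"tx": 0, "ty": 0, "tz": 0, "wx": 0, "wy": 0, "wz": 0}, {"tx": 0, "ty": 0, "tz": 0, "wx": 0, "wy": 0, "wz": 0}]}}

```text
t: 8.77
tool_pos: [501.0, -269.8, 256.8]
eef_rot: [-0.604, 0.368, -0.368, 0.604]
contact_force: [-0.3, 0.7, -5.8]
opening: 13.2
```

```bash
python3 -c "
from h import *
s,d=shot('wrist','w5');print(s['t'],s['tool_pos'],s['contact_force'],s['opening'])
s,d=shot('scene','s5')
"
```

```text
8.7667 [ 500.99160356 -269.77114662  256.75566942] [-0.28608609  0.66717676 -5.84309941] 13.196991987036222
```

View pics/w5.png

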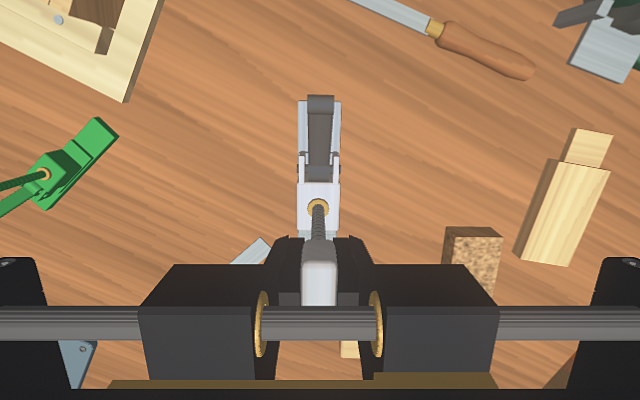

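View pics/s5.png

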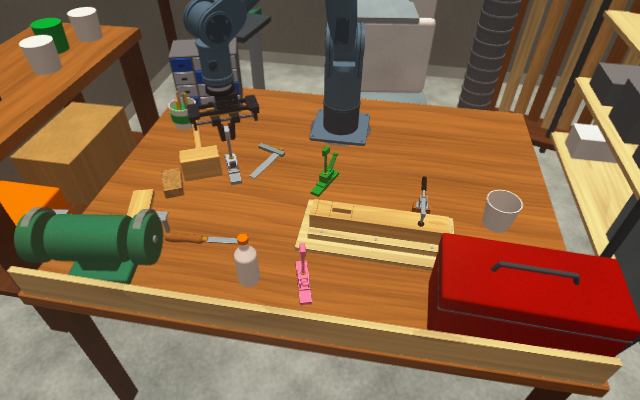

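Run:
```python
from h import *
np.set_printoptions(precision=0,suppress=True)
T=cam(load("top0"));S=cam(load("scene0"))
print("glue cap",tri(T,(367,117),S,(243,239)))
print("pink top",tri(T,(309,111),S,(302,248)),"green",tri(T,(322,250),S,(327,150)))
```

```text
glue cap (array([ 788., -150.,  163.]), np.float64(3.7809918469149406))
pink top (array([801.,  11., 175.]), np.float64(11.373203792009956)) green (array([402.,  -9., 178.]), np.float64(26.80830993226255))
```

Request:
{"fn": "step_arm", "kwargs": {"motion": [{"tx": -0.77, "ty": 0, "tz": 0.59, "wx": 0, "wy": -0.86, "wz": 0}, {"tx": -0.74, "ty": 0, "tz": 0.64, "wx": 0, "wy": -0.86, "wz": 0}, {"tx": -0.7, "ty": 0, "tz": 0.68, "wx": 0, "wy": -0.86, "wz": 0}, {"tx": -0.66, "ty": 0, "tz": 0.72, "wx": 0, "wy": -0.86, "wz": 0}, {"tx": -0.61, "ty": 0, "tz": 0.76, "wx": 0, "wy": -0.86, "wz": 0}, {"tx": -0.56, "ty": 0, "tz": 0.79, "wx": 0, "wy": -0.86, "wz": 0}, {"tx": -0.52, "ty": 0, "tz": 0.83, "wx": 0, "wy": -0.86, "wz": 0}, {"tx": -0.47, "ty": 0, "tz": 0.86, "wx": 0, "wy": -0.86, "wz": 0}, {"tx": -0.41, "ty": 0, "tz": 0.88, "wx": 0, "wy": -0.86, "wz": 0}, {"tx": -0.36, "ty": 0, "tz": 0.91, "wx": 0, "wy": -0.86, "wz": 0}]}}

```text
t: 9.7
tool_pos: [535.3, -76.3, 256.4]
eef_rot: [0.686, -0.171, 0.171, -0.686]
contact_force: [0.8, -0.4, -5.3]
opening: 13.3
```

Request:
{"fn": "step_arm", "kwargs": {"motion": [{"tx": -0.3, "ty": 0, "tz": 0.93, "wx": 0, "wy": -0.86, "wz": 0}, {"tx": -0.25, "ty": 0, "tz": 0.94, "wx": 0, "wy": -0.86, "wz": 0}, {"tx": -0.19, "ty": 0, "tz": 0.96, "wx": 0, "wy": -0.86, "wz": 0}, {"tx": -0.13, "ty": 0, "tz": 0.97, "wx": 0, "wy": -0.86, "wz": 0}, {"tx": -0.08, "ty": 0, "tz": 0.97, "wx": 0, "wy": -0.86, "wz": 0}, {"tx": -0.02, "ty": 0, "tz": 0.97, "wx": 0, "wy": -0.86, "wz": 0}, {"tx": 0.04, "ty": 0, "tz": 0.97, "wx": 0, "wy": -0.86, "wz": 0}, {"tx": 0.1, "ty": 0, "tz": 0.97, "wx": 0, "wy": -0.86, "wz": 0}, {"tx": 0, "ty": 0, "tz": 0, "wx": 0, "wy": 0, "wz": 0}, {"tx": 0, "ty": 0, "tz": 0, "wx": 0, "wy": 0, "wz": 0}, {"tx": 0, "ty": 0, "tz": 0, "wx": 0, "wy": 0, "wz": 0}, {"tx": 0, "ty": 0, "tz": 0, "wx": 0, "wy": 0, "wz": 0}]}}

```text
t: 10.7
tool_pos: [562.7, 74.6, 256.7]
eef_rot: [0.707, -0.005, 0.005, -0.707]
contact_force: [0.7, -1.2, -5.1]
opening: 13.4
```

```bash
python3 -c "
from h import *
s,d=shot('wrist','w6');print(s['t'],s['tool_pos'],s['contact_force'],s['opening'])
M=Ro.from_quat(s['eef_rot']).as_matrix();print(M.round(3),np.degrees(np.arctan2(M[1,2],M[0,2])))
i=cv2.imread('pics/w6.png');cv2.imwrite('pics/w6c.png',cv2.resize(i[20:320,200:440],None,fx=2,fy=2))"
```

```text
10.7 [562.71790565  74.62321966 256.72264643] [ 0.67683539 -1.19379947 -5.0851158 ] 13.372835610892889
[[ 1.    -0.     0.015]
 [-0.015 -0.001  1.   ]
 [-0.    -1.    -0.001]] 89.141341438852
```

View pics/w6c.png

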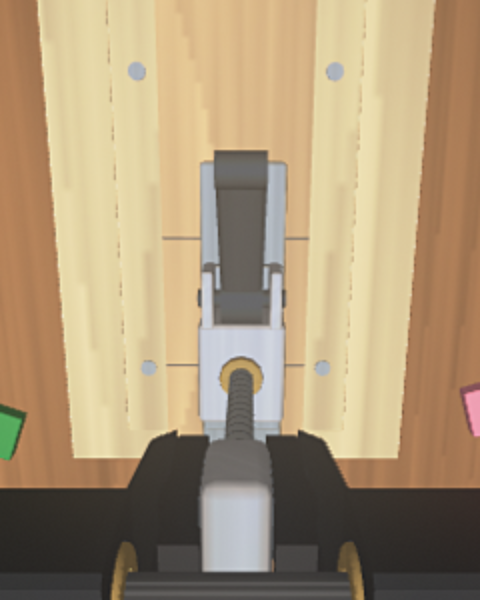

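Run:
```python
from h import *
np.set_printoptions(precision=1,suppress=True)
d=load("w1");c=cam(d,d["state"])
f=lambda x,y:(210+(x+.5)/4-.5,165+(y+.5)/4-.5)
g=lambda q:((q-np.array([210-.375,165-.375]))*4)
for z in(57,52,47,42,37):print(85-z,g(proj(c,[[554.6,48,z],[570,47.5,z],[554.6,103,z]])).ravel())
```

```text
28 [225.5 245.7 282.7 256.6 252.7  48.4]
33 [228.3 238.4 284.7 249.2 255.2  43.5]
38 [231.1 231.3 286.7 241.9 257.7  38.7]
43 [233.7 224.4 288.6 234.9 260.1  34. ]
48 [236.3 217.6 290.5 228.  262.5  29.5]
```

Request:
{"fn": "step_arm", "kwargs": {"motion": [{"tx": -0.08, "ty": 0.5, "tz": 0.03, "wx": 0, "wy": 0, "wz": 0}, {"tx": 0, "ty": 0.5, "tz": 0, "wx": 0, "wy": 0, "wz": 0}, {"tx": 0, "ty": 0.5, "tz": 0, "wx": 0, "wy": 0, "wz": 0}, {"tx": 0, "ty": 0.4, "tz": 0, "wx": 0, "wy": 0, "wz": 0}, {"tx": 0, "ty": 0.3, "tz": 0, "wx": 0, "wy": 0, "wz": 0}, {"tx": 0, "ty": 0, "tz": 0, "wx": 0, "wy": 0, "wz": 0}, {"tx": 0, "ty": 0, "tz": 0, "wx": 0, "wy": 0, "wz": 0}]}}

```text
t: 11.33
tool_pos: [560.9, 76.1, 212.3]
eef_rot: [0.707, -0.005, 0.005, -0.707]
contact_force: [-0.1, -0.1, -5.6]
opening: 13.5
```

The mortise depth looks like about 42 mm from the picture. Next, a slow approach to land the foot.

Request:
{"fn": "step_arm", "kwargs": {"motion": [{"tx": 0, "ty": 0.1, "tz": 0, "wx": 0, "wy": 0, "wz": 0}, {"tx": 0, "ty": 0.1, "tz": 0, "wx": 0, "wy": 0, "wz": 0}, {"tx": 0, "ty": 0.05, "tz": 0, "wx": 0, "wy": 0, "wz": 0}, {"tx": 0, "ty": 0.05, "tz": 0, "wx": 0, "wy": 0, "wz": 0}, {"tx": 0, "ty": 0.05, "tz": 0, "wx": 0, "wy": 0, "wz": 0}, {"tx": 0, "ty": 0.05, "tz": 0, "wx": 0, "wy": 0, "wz": 0}, {"tx": 0, "ty": 0.05, "tz": 0, "wx": 0, "wy": 0, "wz": 0}, {"tx": 0, "ty": 0.05, "tz": 0, "wx": 0, "wy": 0, "wz": 0}]}}

```text
t: 12.0
tool_pos: [561.1, 76.2, 202.7]
eef_rot: [0.707, -0.005, 0.005, -0.707]
contact_force: [0.5, -0.5, -5.4]
opening: 12.4
```

Request:
{"fn": "step_arm", "kwargs": {"motion": [{"tx": 0, "ty": 0.05, "tz": 0, "wx": 0, "wy": 0, "wz": 0}, {"tx": 0, "ty": 0.05, "tz": 0, "wx": 0, "wy": 0, "wz": 0}, {"tx": 0, "ty": 0.05, "tz": 0, "wx": 0, "wy": 0, "wz": 0}, {"tx": 0, "ty": 0.05, "tz": 0, "wx": 0, "wy": 0, "wz": 0}]}}

```text
t: 12.33
tool_pos: [561.9, 76.8, 199.5]
eef_rot: [-0.707, 0.004, -0.005, 0.707]
contact_force: [0.0, 1.1, 1.9]
opening: 13.1
```

Request:
{"fn": "step_arm", "kwargs": {"motion": [{"tx": 0, "ty": 0.1, "tz": 0, "wx": 0, "wy": 0, "wz": 0}, {"tx": 0, "ty": 0.1, "tz": 0, "wx": 0, "wy": 0, "wz": 0}, {"tx": 0, "ty": 0.1, "tz": 0, "wx": 0, "wy": 0, "wz": 0}, {"tx": 0, "ty": 0.1, "tz": 0, "wx": 0, "wy": 0, "wz": 0}, {"tx": 0, "ty": 0.1, "tz": 0, "wx": 0, "wy": 0, "wz": 0}, {"tx": 0, "ty": 0, "tz": 0, "wx": 0, "wy": 0, "wz": 0}]}}

```text
t: 12.83
tool_pos: [561.1, 76.4, 188.3]
eef_rot: [-0.707, 0.005, -0.005, 0.707]
contact_force: [0.3, 2.2, 0.5]
opening: 13.7
```

```bash
python3 -c "
from h import *
s,d=shot('wrist','w7');print(s['t'],s['tool_pos'],s['contact_force'],s['opening'])
i=cv2.imread('pics/w7.png');cv2.imwrite('pics/w7c.png',cv2.resize(i[20:320,200:440],None,fx=2,fy=2))"
```

```text
12.8333 [561.06550013  76.43257239 188.30956915] [0.31517157 2.21265397 0.46181559] 13.675740414858137
```

View pics/w7c.png

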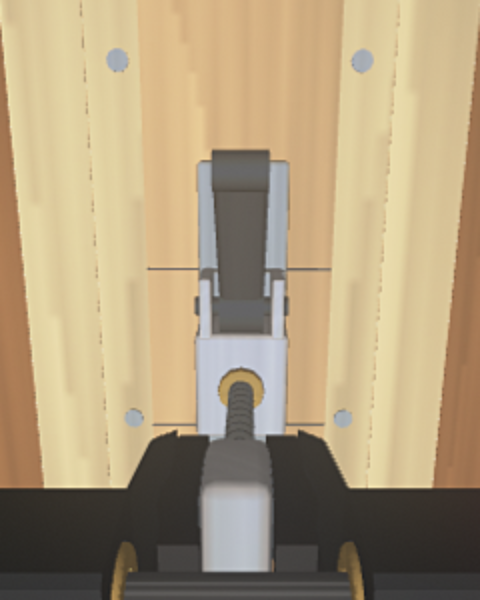

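Request:
{"fn": "step_arm", "kwargs": {"motion": [{"tx": 0, "ty": 0.1, "tz": 0, "wx": 0, "wy": 0, "wz": 0}, {"tx": 0, "ty": 0.1, "tz": 0, "wx": 0, "wy": 0, "wz": 0}, {"tx": 0, "ty": 0.1, "tz": 0, "wx": 0, "wy": 0, "wz": 0}, {"tx": 0, "ty": 0.1, "tz": 0, "wx": 0, "wy": 0, "wz": 0}, {"tx": 0, "ty": 0.1, "tz": 0, "wx": 0, "wy": 0, "wz": 0}, {"tx": 0, "ty": 0.1, "tz": 0, "wx": 0, "wy": 0, "wz": 0}, {"tx": 0, "ty": 0, "tz": 0, "wx": 0, "wy": 0, "wz": 0}]}}

```text
t: 13.47
tool_pos: [560.9, 76.2, 176.2]
eef_rot: [0.707, -0.005, 0.005, -0.707]
contact_force: [1.3, 2.2, -1.0]
opening: 13.3
```

Request:
{"fn": "step_arm", "kwargs": {"motion": [{"tx": 0, "ty": 0.1, "tz": 0, "wx": 0, "wy": 0, "wz": 0}, {"tx": 0, "ty": 0.1, "tz": 0, "wx": 0, "wy": 0, "wz": 0}, {"tx": 0, "ty": 0.1, "tz": 0, "wx": 0, "wy": 0, "wz": 0}, {"tx": 0, "ty": 0.1, "tz": 0, "wx": 0, "wy": 0, "wz": 0}, {"tx": 0, "ty": 0.1, "tz": 0, "wx": 0, "wy": 0, "wz": 0}, {"tx": 0, "ty": 0.1, "tz": 0, "wx": 0, "wy": 0, "wz": 0}, {"tx": 0, "ty": 0, "tz": 0, "wx": 0, "wy": 0, "wz": 0}]}}

```text
t: 14.05
tool_pos: [561.0, 76.1, 164.3]
eef_rot: [0.707, -0.005, 0.005, -0.707]
contact_force: [1.6, 2.4, -1.3]
opening: 13.5
```

Request:
{"fn": "step_arm", "kwargs": {"motion": [{"tx": 0, "ty": 0.03, "tz": 0, "wx": 0, "wy": 0, "wz": 0}, {"tx": 0, "ty": 0.03, "tz": 0, "wx": 0, "wy": 0, "wz": 0}, {"tx": 0, "ty": 0.03, "tz": 0, "wx": 0, "wy": 0, "wz": 0}, {"tx": 0, "ty": 0.03, "tz": 0, "wx": 0, "wy": 0, "wz": 0}, {"tx": 0, "ty": 0.03, "tz": 0, "wx": 0, "wy": 0, "wz": 0}, {"tx": 0, "ty": 0.03, "tz": 0, "wx": 0, "wy": 0, "wz": 0}, {"tx": 0, "ty": 0.03, "tz": 0, "wx": 0, "wy": 0, "wz": 0}, {"tx": 0, "ty": 0.03, "tz": 0, "wx": 0, "wy": 0, "wz": 0}, {"tx": 0, "ty": 0.03, "tz": 0, "wx": 0, "wy": 0, "wz": 0}, {"tx": 0, "ty": 0.03, "tz": 0, "wx": 0, "wy": 0, "wz": 0}]}}

```text
t: 14.88
tool_pos: [561.1, 76.0, 158.7]
eef_rot: [0.707, -0.005, 0.005, -0.707]
contact_force: [0.2, 2.0, 1.9]
opening: 13.5
```

```bash
python3 -c "
from station import ctrl
s=ctrl.get_state();print(s['t'],s['tool_pos'],s['contact_force'],s['moment'])"
```

```text
14.8833 [561.13472578  76.04595249 158.66795894] [0.23832398 1.96183655 1.92811751] [ 0.22470094 -0.12800229  0.02245341]
```

Request:
{"fn": "step_arm", "kwargs": {"motion": [{"tx": 0, "ty": 0.03, "tz": 0, "wx": 0, "wy": 0, "wz": 0}, {"tx": 0, "ty": 0.03, "tz": 0, "wx": 0, "wy": 0, "wz": 0}, {"tx": 0, "ty": 0.03, "tz": 0, "wx": 0, "wy": 0, "wz": 0}, {"tx": 0, "ty": 0.03, "tz": 0, "wx": 0, "wy": 0, "wz": 0}, {"tx": 0, "ty": 0.03, "tz": 0, "wx": 0, "wy": 0, "wz": 0}, {"tx": 0, "ty": 0.03, "tz": 0, "wx": 0, "wy": 0, "wz": 0}, {"tx": 0, "ty": 0.03, "tz": 0, "wx": 0, "wy": 0, "wz": 0}, {"tx": 0, "ty": 0.03, "tz": 0, "wx": 0, "wy": 0, "wz": 0}]}}

```text
t: 15.55
tool_pos: [561.2, 76.0, 153.9]
eef_rot: [0.707, -0.005, 0.005, -0.707]
contact_force: [1.5, 0.5, 0.3]
opening: 13.5
```

Request:
{"fn": "step_arm", "kwargs": {"motion": [{"tx": 0, "ty": 0.03, "tz": 0, "wx": 0, "wy": 0, "wz": 0}, {"tx": 0, "ty": 0.03, "tz": 0, "wx": 0, "wy": 0, "wz": 0}, {"tx": 0, "ty": 0.03, "tz": 0, "wx": 0, "wy": 0, "wz": 0}, {"tx": 0, "ty": 0.03, "tz": 0, "wx": 0, "wy": 0, "wz": 0}]}}

```text
t: 15.88
tool_pos: [561.2, 76.1, 151.5]
eef_rot: [0.707, -0.005, 0.005, -0.707]
contact_force: [1.5, 0.3, 1.0]
opening: 13.6
```

Now finer steps.

Request:
{"fn": "step_arm", "kwargs": {"motion": [{"tx": 0, "ty": 0.02, "tz": 0, "wx": 0, "wy": 0, "wz": 0}, {"tx": 0, "ty": 0.02, "tz": 0, "wx": 0, "wy": 0, "wz": 0}, {"tx": 0, "ty": 0.02, "tz": 0, "wx": 0, "wy": 0, "wz": 0}, {"tx": 0, "ty": 0.02, "tz": 0, "wx": 0, "wy": 0, "wz": 0}]}}

```text
t: 16.22
tool_pos: [561.2, 76.1, 149.9]
eef_rot: [0.707, -0.005, 0.005, -0.707]
contact_force: [1.1, 0.8, 1.3]
opening: 13.4
```

Request:
{"fn": "step_arm", "kwargs": {"motion": [{"tx": 0, "ty": 0.02, "tz": 0, "wx": 0, "wy": 0, "wz": 0}, {"tx": 0, "ty": 0.02, "tz": 0, "wx": 0, "wy": 0, "wz": 0}, {"tx": 0, "ty": 0.02, "tz": 0, "wx": 0, "wy": 0, "wz": 0}, {"tx": 0, "ty": 0.02, "tz": 0, "wx": 0, "wy": 0, "wz": 0}]}}

```text
t: 16.55
tool_pos: [561.2, 76.1, 148.3]
eef_rot: [0.707, -0.005, 0.005, -0.707]
contact_force: [2.1, -0.3, 0.6]
opening: 13.3
```

Request:
{"fn": "step_arm", "kwargs": {"motion": [{"tx": 0, "ty": 0.02, "tz": 0, "wx": 0, "wy": 0, "wz": 0}, {"tx": 0, "ty": 0.02, "tz": 0, "wx": 0, "wy": 0, "wz": 0}, {"tx": 0, "ty": 0.02, "tz": 0, "wx": 0, "wy": 0, "wz": 0}]}}

```text
t: 16.8
tool_pos: [561.2, 76.1, 147.1]
eef_rot: [0.707, -0.005, 0.005, -0.707]
contact_force: [1.4, 0.3, 0.6]
opening: 13.5
```

Request:
{"fn": "step_arm", "kwargs": {"motion": [{"tx": 0, "ty": 0.02, "tz": 0, "wx": 0, "wy": 0, "wz": 0}, {"tx": 0, "ty": 0.02, "tz": 0, "wx": 0, "wy": 0, "wz": 0}, {"tx": 0, "ty": 0.02, "tz": 0, "wx": 0, "wy": 0, "wz": 0}]}}

```text
t: 17.05
tool_pos: [561.2, 76.1, 145.9]
eef_rot: [0.707, -0.005, 0.005, -0.707]
contact_force: [1.5, 0.1, 1.5]
opening: 13.3
```

Request:
{"fn": "step_arm", "kwargs": {"motion": [{"tx": 0, "ty": 0.02, "tz": 0, "wx": 0, "wy": 0, "wz": 0}, {"tx": 0, "ty": 0.02, "tz": 0, "wx": 0, "wy": 0, "wz": 0}]}}

```text
t: 17.22
tool_pos: [561.1, 76.1, 145.1]
eef_rot: [0.707, -0.005, 0.005, -0.707]
contact_force: [1.2, -0.3, 1.8]
opening: 13.6
```

Request:
{"fn": "step_arm", "kwargs": {"motion": [{"tx": 0, "ty": 0.02, "tz": 0, "wx": 0, "wy": 0, "wz": 0}, {"tx": 0, "ty": 0.02, "tz": 0, "wx": 0, "wy": 0, "wz": 0}]}}

```text
t: 17.38
tool_pos: [561.2, 76.1, 144.3]
eef_rot: [0.707, -0.005, 0.005, -0.707]
contact_force: [1.4, -0.9, 1.4]
opening: 13.6
```

Request:
{"fn": "step_arm", "kwargs": {"motion": [{"tx": 0, "ty": 0.02, "tz": 0, "wx": 0, "wy": 0, "wz": 0}, {"tx": 0, "ty": 0.02, "tz": 0, "wx": 0, "wy": 0, "wz": 0}]}}

```text
t: 17.55
tool_pos: [561.1, 76.1, 143.5]
eef_rot: [0.707, -0.005, 0.005, -0.707]
contact_force: [2.2, -0.1, 0.2]
opening: 13.2
```

Request:
{"fn": "step_arm", "kwargs": {"motion": [{"tx": 0, "ty": 0.02, "tz": 0, "wx": 0, "wy": 0, "wz": 0}, {"tx": 0, "ty": 0.02, "tz": 0, "wx": 0, "wy": 0, "wz": 0}]}}

```text
t: 17.72
tool_pos: [561.1, 76.2, 142.7]
eef_rot: [0.707, -0.005, 0.005, -0.707]
contact_force: [2.3, -0.6, 1.3]
opening: 13.4
```

Request:
{"fn": "step_arm", "kwargs": {"motion": [{"tx": 0, "ty": 0.02, "tz": 0, "wx": 0, "wy": 0, "wz": 0}, {"tx": 0, "ty": 0.02, "tz": 0, "wx": 0, "wy": 0, "wz": 0}]}}

```text
t: 17.88
tool_pos: [561.2, 76.1, 141.9]
eef_rot: [0.707, -0.005, 0.005, -0.707]
contact_force: [2.4, -0.9, 2.3]
opening: 13.6
```

Request:
{"fn": "step_arm", "kwargs": {"motion": [{"tx": 0, "ty": 0.02, "tz": 0, "wx": 0, "wy": 0, "wz": 0}, {"tx": 0, "ty": 0.02, "tz": 0, "wx": 0, "wy": 0, "wz": 0}]}}

```text
t: 18.05
tool_pos: [561.4, 76.1, 141.6]
eef_rot: [-0.707, 0.005, -0.005, 0.707]
contact_force: [0.7, -0.8, 8.5]
opening: 13.4
```

Contact at the bottom (force 8.5 N upward). Hold there.

Request:
{"fn": "step_arm", "kwargs": {"motion": [{"tx": 0, "ty": 0, "tz": 0, "wx": 0, "wy": 0, "wz": 0}]}}

```text
t: 18.13
tool_pos: [561.4, 76.1, 141.6]
eef_rot: [-0.707, 0.005, -0.005, 0.707]
contact_force: [1.5, -0.7, 5.4]
opening: 13.5
```

Request:
{"fn": "step_arm", "kwargs": {"motion": [{"tx": 0, "ty": 0, "tz": 0, "wx": 0, "wy": 0, "wz": 0}, {"tx": 0, "ty": 0, "tz": 0, "wx": 0, "wy": 0, "wz": 0}, {"tx": 0, "ty": 0, "tz": 0, "wx": 0, "wy": 0, "wz": 0}, {"tx": 0, "ty": 0, "tz": 0, "wx": 0, "wy": 0, "wz": 0}]}}

```text
t: 18.47
tool_pos: [561.3, 76.1, 141.6]
eef_rot: [-0.707, 0.005, -0.005, 0.707]
contact_force: [1.2, -1.3, 6.4]
opening: 13.7
```

```bash
python3 -c "
from h import *
s,d=shot('scene','s8');s,d=shot('wrist','w8');print(s['t'],s['tool_pos'],s['contact_force'],s['opening'])
i=cv2.imread('pics/w8.png')[20:320,200:440];j=cv2.imread('pics/s8.png')[140:260,280:440]
cv2.imwrite('pics/w8c.png',cv2.resize(i,None,fx=1.6,fy=1.6));cv2.imwrite('pics/s8c.png',cv2.resize(j,None,fx=4,fy=4,interpolation=2))"
```

```text
18.5167 [561.35050282  76.14825303 141.63485481] [ 0.41082892 -0.70511269  6.56983886] 13.552544219782758
```

View pics/w8c.png

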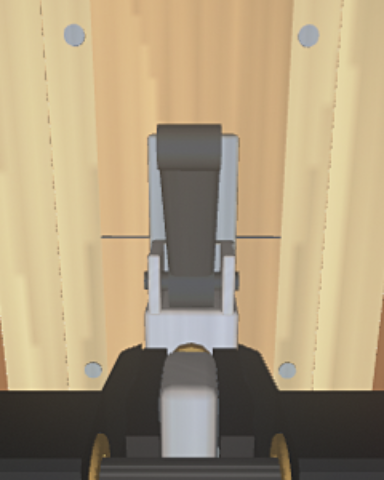

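View pics/s8c.png

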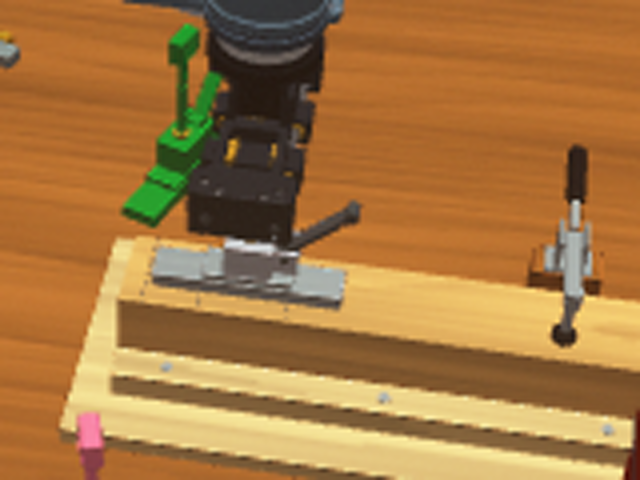

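Request:
{"fn": "step_arm", "kwargs": {"motion": [{"tx": 0, "ty": 0, "tz": 0, "wx": 0, "wy": 0, "wz": 0}, {"tx": 0, "ty": 0, "tz": 0, "wx": 0, "wy": 0, "wz": 0}, {"tx": 0, "ty": 0, "tz": 0, "wx": 0, "wy": 0, "wz": 0}, {"tx": 0, "ty": 0, "tz": 0, "wx": 0, "wy": 0, "wz": 0}, {"tx": 0, "ty": 0, "tz": 0, "wx": 0, "wy": 0, "wz": 0}, {"tx": 0, "ty": 0, "tz": 0, "wx": 0, "wy": 0, "wz": 0}], "jaw": 0.5}}

```text
t: 19.07
tool_pos: [560.9, 76.2, 140.9]
eef_rot: [0.707, -0.005, 0.005, -0.707]
contact_force: [0.4, -0.5, -0.5]
opening: 44.3
```

Request:
{"fn": "step_arm", "kwargs": {"motion": [{"tx": 0, "ty": -0.3, "tz": 0, "wx": 0, "wy": 0, "wz": 0}, {"tx": 0, "ty": -0.7, "tz": 0, "wx": 0, "wy": 0, "wz": 0}, {"tx": 0, "ty": -1, "tz": 0, "wx": 0, "wy": 0, "wz": 0}, {"tx": 0, "ty": -1, "tz": 0, "wx": 0, "wy": 0, "wz": 0}, {"tx": 0, "ty": -0.5, "tz": 0, "wx": 0, "wy": 0, "wz": 0}, {"tx": 0, "ty": 0, "tz": 0, "wx": 0, "wy": 0, "wz": 0}, {"tx": 0, "ty": 0, "tz": 0, "wx": 0, "wy": 0, "wz": 0}]}}

```text
t: 19.65
tool_pos: [561.2, 76.4, 211.2]
eef_rot: [-0.707, 0.005, -0.005, 0.707]
contact_force: [-1.2, 0.0, -0.4]
opening: 43.7
```

```bash
python3 -c "
from h import *
s,d=shot('wrist','w9');print(s['t'],s['tool_pos'],s['contact_force'],s['opening'])
"
```

```text
19.65 [561.19084061  76.36244064 211.23766557] [-1.22184234  0.0018051  -0.43631533] 43.6973511878571
```

View pics/w9.png

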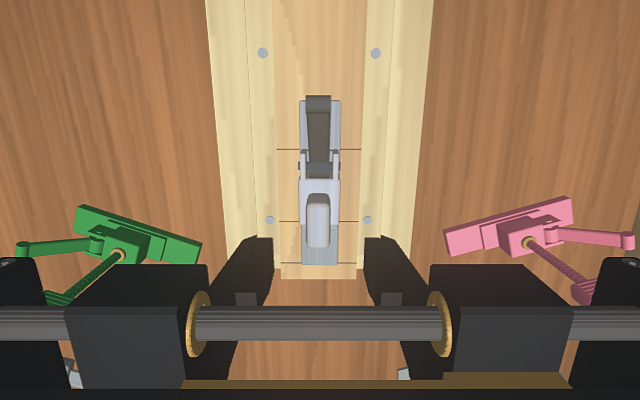

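```bash
python3 - <<'E'
from h import *
np.set_printoptions(precision=1,suppress=True)
d=load("w9");c=cam(d,d["state"])
P=[plane(c,p,97) for p in((299.3,101),(341,101),(301.2,264.5),(338,264.5))]
print(P,"foot",sum(P)/4)
fc=sum(P)/4
for z in(165,170,175,180):print(z,proj(c,[[fc[0],fc[1]+61,z],[fc[0],fc[1]+15,z],[fc[0],fc[1]-15,z]]).ravel())
E
python3 -c "
import cv2
i=cv2.imread('pics/w9.png')[85:275,260:380];cv2.imwrite('pics/w9c.png',cv2.resize(i,None,fx=3,fy=3,interpolation=2))"
```

```text
[array([547.9, 145. ,  97. ]), array([579.3, 144.6,  97. ]), array([545.4,   6.9,  97. ]), array([577.7,   6.4,  97. ])] foot [562.6  75.7  97. ]
165 [319.3 120.1 320.2 197.5 320.7 242.6]
170 [319.3 120.9 320.2 200.1 320.8 246.1]
175 [319.3 121.7 320.3 202.9 320.8 249.9]
180 [319.4 122.6 320.3 205.8 320.9 253.8]
```

View pics/w9c.png

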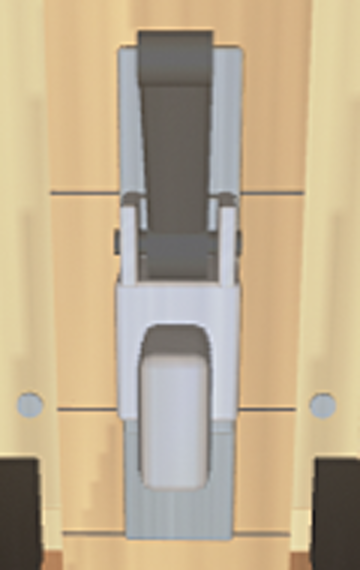

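The foot centre measures (562.6, 75.7), which matches the mortise at (562.3, 75.5). I'll shut the jaws and move over the lever end.

Request:
{"fn": "step_arm", "kwargs": {"motion": [{"tx": 0.06, "ty": 0, "tz": 0.5, "wx": 0, "wy": 0, "wz": 0}, {"tx": 0, "ty": 0, "tz": 1, "wx": 0, "wy": 0, "wz": 0}, {"tx": 0, "ty": 0, "tz": 1, "wx": 0, "wy": 0, "wz": 0}, {"tx": 0, "ty": 0, "tz": 0.8, "wx": 0, "wy": 0, "wz": 0}, {"tx": 0, "ty": 0, "tz": 0, "wx": 0, "wy": 0, "wz": 0}, {"tx": 0, "ty": 0.5, "tz": 0, "wx": 0, "wy": 0, "wz": 0}, {"tx": 0, "ty": 0.5, "tz": 0, "wx": 0, "wy": 0, "wz": 0}, {"tx": 0, "ty": 0.3, "tz": 0, "wx": 0, "wy": 0, "wz": 0}, {"tx": 0, "ty": 0, "tz": 0, "wx": 0, "wy": 0, "wz": 0}, {"tx": 0, "ty": 0, "tz": 0, "wx": 0, "wy": 0, "wz": 0}], "jaw": 0}}

```text
t: 20.53
tool_pos: [562.8, 141.1, 184.3]
eef_rot: [0.707, -0.006, 0.005, -0.707]
contact_force: [1.2, -0.2, 0.1]
opening: 0.4
```

```bash
python3 -c "
from h import *
s,d=shot('wrist','w10');print(s['t'],s['tool_pos'],s['contact_force'],s['opening'])
s,d=shot('scene','s10')
i=cv2.imread('pics/w10.png');j=cv2.imread('pics/s10.png')[130:250,290:430]
cv2.imwrite('pics/c10.png',np.hstack([cv2.resize(i[150:400,200:440],(400,417)),cv2.resize(j,(400,417))]))
"
```

```text
20.5333 [562.82641125 141.05276943 184.30581792] [ 1.23403551 -0.16638058  0.09463647] 0.3537617878632231
```

View pics/c10.png

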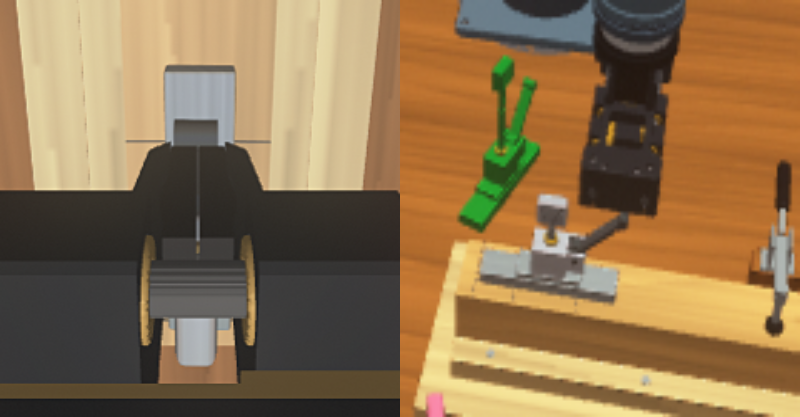

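Request:
{"fn": "step_arm", "kwargs": {"motion": [{"tx": 0, "ty": 0.2, "tz": 0, "wx": 0, "wy": 0, "wz": 0}, {"tx": 0, "ty": 0.15, "tz": 0, "wx": 0, "wy": 0, "wz": 0}, {"tx": 0, "ty": 0.1, "tz": 0, "wx": 0, "wy": 0, "wz": 0}, {"tx": 0, "ty": 0.1, "tz": 0.07, "wx": 0, "wy": 0, "wz": 0}, {"tx": 0, "ty": 0.1, "tz": 0.08, "wx": 0, "wy": 0, "wz": 0}, {"tx": 0, "ty": 0.1, "tz": 0.08, "wx": 0, "wy": 0, "wz": 0}, {"tx": 0, "ty": 0.1, "tz": 0.08, "wx": 0, "wy": 0, "wz": 0}, {"tx": 0, "ty": 0.1, "tz": 0.08, "wx": 0, "wy": 0, "wz": 0}]}}

```text
t: 21.3
tool_pos: [563.8, 150.3, 166.3]
eef_rot: [-0.707, 0.005, -0.005, 0.707]
contact_force: [-0.2, 0.2, 2.0]
opening: 0.9
```

Request:
{"fn": "step_arm", "kwargs": {"motion": [{"tx": 0, "ty": 0.1, "tz": 0.07, "wx": 0, "wy": 0, "wz": 0}, {"tx": 0, "ty": 0.1, "tz": 0.07, "wx": 0, "wy": 0, "wz": 0}, {"tx": 0, "ty": 0.1, "tz": 0.06, "wx": 0, "wy": 0, "wz": 0}, {"tx": 0, "ty": 0.1, "tz": 0.06, "wx": 0, "wy": 0, "wz": 0}]}}

```text
t: 21.63
tool_pos: [563.8, 156.0, 158.2]
eef_rot: [-0.707, 0.004, -0.005, 0.707]
contact_force: [1.4, 1.3, 3.4]
opening: 0.9
```

Request:
{"fn": "step_arm", "kwargs": {"motion": [{"tx": 0, "ty": 0.1, "tz": 0, "wx": 0, "wy": 0, "wz": 0}, {"tx": 0, "ty": 0.1, "tz": 0, "wx": 0, "wy": 0, "wz": 0}, {"tx": 0, "ty": 0.1, "tz": 0.02, "wx": 0, "wy": 0, "wz": 0}, {"tx": 0, "ty": 0.1, "tz": 0.02, "wx": 0, "wy": 0, "wz": 0}, {"tx": 0, "ty": 0.1, "tz": 0.02, "wx": 0, "wy": 0, "wz": 0}, {"tx": 0, "ty": 0.1, "tz": 0.02, "wx": 0, "wy": 0, "wz": 0}]}}

```text
t: 22.13
tool_pos: [563.2, 156.7, 145.8]
eef_rot: [0.707, -0.005, 0.005, -0.707]
contact_force: [-0.7, 1.5, 1.7]
opening: 0.3
```

Request:
{"fn": "step_arm", "kwargs": {"motion": [{"tx": 0, "ty": 0.1, "tz": 0, "wx": 0, "wy": 0, "wz": 0}, {"tx": 0, "ty": 0.1, "tz": 0, "wx": 0, "wy": 0, "wz": 0}, {"tx": 0, "ty": 0.1, "tz": 0, "wx": 0, "wy": 0, "wz": 0}, {"tx": 0, "ty": 0.1, "tz": 0, "wx": 0, "wy": 0, "wz": 0}]}}

```text
t: 22.47
tool_pos: [563.4, 156.6, 137.8]
eef_rot: [0.707, -0.005, 0.005, -0.707]
contact_force: [-0.3, 1.7, 2.2]
opening: 0.6
```

Request:
{"fn": "step_arm", "kwargs": {"motion": [{"tx": 0, "ty": 0.06, "tz": 0, "wx": 0, "wy": 0, "wz": 0}, {"tx": 0, "ty": 0.06, "tz": 0, "wx": 0, "wy": 0, "wz": 0}, {"tx": 0, "ty": 0.06, "tz": 0, "wx": 0, "wy": 0, "wz": 0}, {"tx": 0, "ty": 0.05, "tz": 0, "wx": 0, "wy": 0, "wz": 0}]}}

```text
t: 22.8
tool_pos: [563.4, 156.7, 133.4]
eef_rot: [0.707, -0.005, 0.005, -0.707]
contact_force: [0.1, 0.9, 2.3]
opening: 0.1
```

Request:
{"fn": "step_arm", "kwargs": {"motion": [{"tx": 0, "ty": 0.03, "tz": 0, "wx": 0, "wy": 0, "wz": 0}, {"tx": 0, "ty": 0.03, "tz": 0, "wx": 0, "wy": 0, "wz": 0}]}}

```text
t: 22.97
tool_pos: [563.4, 156.7, 132.3]
eef_rot: [0.707, -0.005, 0.005, -0.707]
contact_force: [0.2, 1.8, 2.6]
opening: 0.3
```

Request:
{"fn": "step_arm", "kwargs": {"motion": [{"tx": 0, "ty": 0.03, "tz": 0, "wx": 0, "wy": 0, "wz": 0}, {"tx": 0, "ty": 0.03, "tz": 0, "wx": 0, "wy": 0, "wz": 0}]}}

```text
t: 23.13
tool_pos: [563.5, 156.8, 131.1]
eef_rot: [0.707, -0.005, 0.005, -0.707]
contact_force: [-0.1, 0.9, 1.6]
opening: -0.1
```

Request:
{"fn": "step_arm", "kwargs": {"motion": [{"tx": 0, "ty": 0.03, "tz": 0, "wx": 0, "wy": 0, "wz": 0}]}}

```text
t: 23.22
tool_pos: [563.4, 156.8, 130.5]
eef_rot: [0.707, -0.005, 0.005, -0.707]
contact_force: [0.2, 1.4, 2.4]
opening: 0.5
```

Request:
{"fn": "step_arm", "kwargs": {"motion": [{"tx": 0, "ty": 0.03, "tz": 0, "wx": 0, "wy": 0, "wz": 0}]}}

```text
t: 23.3
tool_pos: [563.7, 156.8, 130.1]
eef_rot: [-0.707, 0.005, -0.005, 0.707]
contact_force: [-0.6, 0.6, 4.5]
opening: 0.3
```

Request:
{"fn": "step_arm", "kwargs": {"motion": [{"tx": 0, "ty": 0.02, "tz": 0, "wx": 0, "wy": 0, "wz": 0}]}}

```text
t: 23.38
tool_pos: [563.7, 156.8, 129.9]
eef_rot: [-0.707, 0.005, -0.005, 0.707]
contact_force: [-1.1, 1.5, 6.3]
opening: 0.7
```

Request:
{"fn": "step_arm", "kwargs": {"motion": [{"tx": 0, "ty": 0.02, "tz": 0, "wx": 0, "wy": 0, "wz": 0}, {"tx": 0, "ty": 0, "tz": 0, "wx": 0, "wy": 0, "wz": 0}, {"tx": 0, "ty": 0, "tz": 0, "wx": 0, "wy": 0, "wz": 0}]}}

```text
t: 23.63
tool_pos: [563.8, 156.9, 129.8]
eef_rot: [-0.707, 0.005, -0.005, 0.707]
contact_force: [-2.0, 0.7, 7.6]
opening: 0.0
```

Request:
{"fn": "step_arm", "kwargs": {"motion": [{"tx": 0, "ty": -0.1, "tz": 0, "wx": 0, "wy": 0, "wz": 0}, {"tx": 0, "ty": -0.2, "tz": 0, "wx": 0, "wy": 0, "wz": 0}, {"tx": 0, "ty": -0.6, "tz": 0, "wx": 0, "wy": 0, "wz": 0}, {"tx": 0, "ty": -1, "tz": 0, "wx": 0, "wy": 0, "wz": 0}, {"tx": 0, "ty": -1, "tz": 0, "wx": 0, "wy": 0, "wz": 0}, {"tx": 0, "ty": -1, "tz": 0, "wx": 0, "wy": 0, "wz": 0}, {"tx": 0, "ty": -1, "tz": 0, "wx": 0, "wy": 0, "wz": 0}, {"tx": 0, "ty": -0.5, "tz": 0, "wx": 0, "wy": 0, "wz": 0}, {"tx": 0, "ty": 0, "tz": 0, "wx": 0, "wy": 0, "wz": 0}, {"tx": 0, "ty": 0, "tz": 0, "wx": 0, "wy": 0, "wz": 0}]}}

```text
t: 24.47
tool_pos: [563.4, 156.7, 237.2]
eef_rot: [-0.707, 0.005, -0.005, 0.707]
contact_force: [-0.1, 0.3, 0.4]
opening: 0.0
```

```bash
python3 -c "
from h import *
s,d=shot('wrist','w11');print(s['t'],s['tool_pos'],s['contact_force'],s['opening'])
s,d=shot('scene','s11');shot('top','t11')
i=cv2.imread('pics/w11.png');j=cv2.imread('pics/s11.png')[140:260,290:430];k=cv2.imread('pics/s11.png')
cv2.imwrite('pics/c11.png',np.hstack([cv2.resize(i[130:400,190:450],(400,415)),cv2.resize(j,(400,415),interpolation=2)]))
"
```

```text
24.4667 [563.39368525 156.68453904 237.20194222] [-0.14126202  0.25525751  0.43276293] 0.02172502179974918
```

View pics/c11.png

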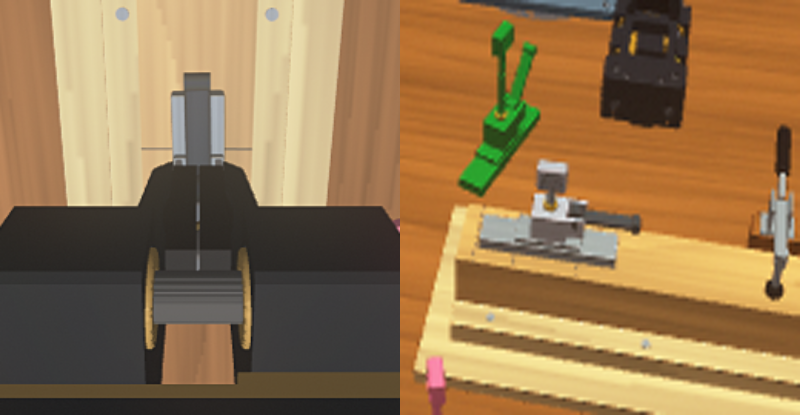

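View pics/t11.png

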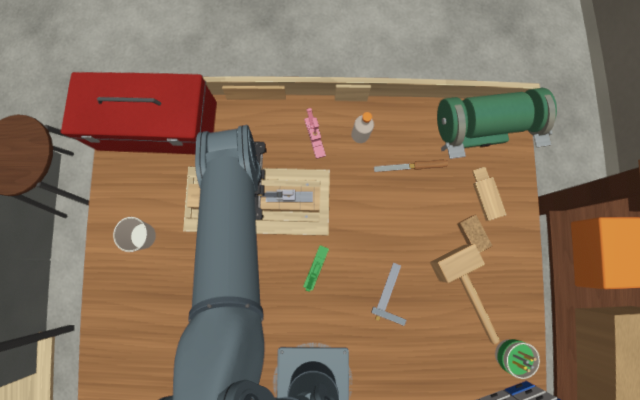

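The lever lies level, the foot is flat and centred over the mortise, and the bystanders are where they were. Handing in.

```bash
python3 -c "
from station import ctrl
ctrl.close_job();print(ctrl.get_state()['t'])"
```

```text
the job is handed in; nothing more can be done
the job is handed in; nothing more can be done
```

The grey gauge is standing on the leg over the mortise with its rod on the bottom and its lever locked down. The job was handed in at about 24.5 s, and it gives no verdict.

- **Placing:** I lifted the gauge by its grip, turned it along the leg and lowered it slowly. With the rod in place, the wrist camera put the foot centre at (562.6, 75.7) mm, against the mortise at (562.3, 75.5) mm.
- **Rod:** I pushed it down in 0.4 mm steps until it met the bottom. The wrist force peaked at 8.5 N and held at about 6.5 N for 0.4 s with the lever still open. The arm's travel gives a depth of about 44 mm; an earlier wrist picture gave about 42 mm.
- **Lever:** It reached its stop with the fingertips at z = 130 mm, which is the level position, and I pressed it there with up to 7.6 N. I then backed off to z = 237 mm with no contact.
- **Final pictures:** The lever is level, the foot is flat along the leg, and the bystanders and look-alikes have not visibly moved.

- **Grasp correction:** The gripper came down about 5 mm to one side on the first approach. I reopened the jaws and re-centred before gripping.
- **Not checked:** I could not measure directly that the tip still presses on the bottom after release. That rests on the contact felt before locking and the rod staying where it was left.

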